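# Dock the spinner drive and press its keyed rotor home

### The arm

A 6-joint arm with a two-finger parallel gripper is mounted at the origin on the work surface. World frame = base frame: x ahead of the robot, y to its left, z up, the work surface at z = 0. Lengths are in m, angles in rad, forces in N, time in s.
With the tool pointing down it reaches from about 0.3 to 1 m from the base axis. Payload 5.1 kg.
Tool frame: the origin (TCP) lies on the front face of the gripper's body, between the roots of the fingers; the fingertips stand 78 mm ahead of it and the grasp point (between the pads) lies 59 mm ahead of it; z points along the fingers, y is the direction in which the jaws open and shut (so a half turn about z gives the same grasp; the last joint's range is limited). The gripper opens to 95 mm and grips with 3 to 60 N. Pads are 20 mm wide; open, the fingers measure 119 mm over their backs; the gripper's body (75 mm by 180 mm) begins 59 mm behind the grasp point.
Start: joints at [-1.258, 0.124, 1.65, -0, 1.367, -0.083], TCP at [0.251, -0.6, 0.292] pointing down, gripper open.
Joint ranges: [-2.61, 2.61], [-1.02, 2.33], [0.03, 2.71], [-1.35, 4.49], [0.32, 2.68], [-2.91, 2.91]. Speed limits (rad/s): [2.57, 2.57, 3.14, 3.14, 3.14, 3.14].

### API

Orientations are given as a unit quaternion [x, y, z, w].
In Python, from bench import robot, set_gripper, cams, workorder gives the robot as it stands. The module is installed in compiled form; this text tells all that it offers. Calls block until the motion is done:
- robot.reach(position, orientation): joint-space move of the TCP to a pose.
- robot.move_linear(position, max_speed=0.15, frame=None): straight line of the TCP; frame=None keeps the orientation; max_speed is the mean speed in m/s.
- robot.movej(angles): joint-space move.
- set_gripper(opening, newtons=None): finger opening in m; newtons is the grip in N (None keeps the last); returns when the fingers have stopped.
- robot.dwell(seconds).
- robot.ik(position, orientation): joint angles nearest the present ones, or None.
- robot.observe(): the state.
- cams.grab_frame(name): name is "side" or "top"; returns a dict with "color" (420x560x3 uint8, blue, green, red), "fx", "fy", "cx", "cy" (pixels), "camera_from_world" (4x4, takes a point from world to camera coordinates). Camera axes: x right, y down, z forward; pixel columns grow to the right and rows downward; lengths in m; the calibration is good to about 2 mm. A picture is of the moment at which its call begins. There is no depth.
A pose or a line that the arm cannot do raises robot.MotionError and nothing moves.
- workorder.finish_job(): hands the job in, once; it reports no verdict.
Trained networks look in a picture, given as the dict that the camera call returned (one of the last four; its "shot" number tells which), for a name from the list of things; names that differ only in an ending like _2 or _b are one class to them, and where a whole thing is asked for, a point or a joint stands for the part that bears it (a point fixed in the world has none). Each returns a list of dicts, best first, with "p" (0 to 1); they miss things now and then, are a little off and sometimes report something else, mostly with a low value. They report only what shows in the picture. A call takes as long as a camera call. They do not tell look-alikes from the thing itself.
- cams.find_in(picture, name): "extent" ([left, top, width, height] in pixels, round what is visible of it).
- cams.masks_of(picture, name): "pixels" (420x560 bool, what is visible of it) and "extent" ([left, top, width, height] in pixels, round what is visible of it).
- cams.pinpoint(picture, name): "centre" ([row, column] in pixels: a listed point, or the origin of a listed thing).
The state is a dict: "clock": time; "joints": joint angles; "qd": joint speeds; "joint_efforts": joint torques, N m; "position": TCP position; "ee_rot": TCP orientation; "contact_force": force on the tool from outside, world axes, zero at the start; "torque": the same for the moment, N m; "opening": finger opening in m.
Only numpy, scipy, OpenCV 4.12 (cv2) and the standard library are available. Lean on these libraries where they do the work, as an engineer would, in place of code of your own. Each camera call takes 0.05 s, during which the arm holds its last target. There are 200 camera calls.

### The job

Push the loose white drive block along its plate until it sits square and flush in the corner of the blue stop, against both rails. Then take the tube rotor from its stand by the black square grip, put its shaft into the block's hub, turning it until the brass key slips into the hub's keyway, and push it down against the spring until the rotor's shoulder sits on the hub. Finish while holding: keep gripping the rotor and pressing it fully home at the end, with the block still in the corner and the other things on the bench left alone.

Things in the scene. Friction and masses are not known exactly. Their poses are not given: they have to be found in the camera images.
- corner (a point): Inner corner of the L-shaped blue stop, on top of the fixed aluminium plate (240 x 240 mm, 5 mm thick). Axes along the plate's edges: x points out through the far rail, y out through the left rail, z up; rails 22 mm above the plate. The free plate lies at negative x and y, 222 mm each way. A docked block has its centre at x = -50, y = -50 mm.
- block_center (a point): Centre of the loose white drive block with a teal band, 100 x 100 x 60 mm high, about 0.9 kg, which slides on the plate; this point is 30 mm above its underside. Axes square to its faces, z up; at the start its x is within 0.2 rad of the corner's x.
- hub_face (a point): Centre of the top face of the bare metal hub (dark rim) in the block, 62 mm above the block's underside; z up. Bore 22 mm wide, 52 mm deep. On the side to which x points a keyway 9.2 mm wide runs the whole depth, out to 18.7 mm from the axis, its end marked by an orange insert. The hub turns stiffly in the block (0.15 N m) and stays where left; its x starts within 0.7 rad of the block's x.
- ejector (a joint): Brass spring plunger in the bore: 0 with its top 22 mm below the hub face, grows (m) as it is pressed down, 0.014 when the rotor is fully home. Spring about 4.4 N at 0 and 8.6 N at 0.014: let go, the rotor rises again.
- rotor_grip (a point): Centre of the rotor's black square grip, 28 x 28 x 46 mm high, sides square to the axes; below it a grey disc 84 mm wide, 14 mm thick. 0.25 kg in all. z up along the shaft, x to the key's side (orange stripe on disc and grip top). Below this point: disc top 23 mm, shoulder (48 mm wide, rests on the hub face when home) 45 mm, shaft tip 81 mm.
- shaft_tip (a point): Centre of the lower end of the rotor's steel shaft, 20 mm in diameter, 36 mm long from the shoulder, last 6 mm tapered to 14 mm. The brass key, 7 mm wide, stands out on the x side to 16 mm from the axis, from 12 to 30 mm above the tip, so the tip enters the bore 12 mm before the key meets the hub face. Axes as the rotor's.
- stand_top (a point): Centre of the top of the fixed blue stand, 90 x 90 mm and 45 mm high, with a 37 mm through hole in which the rotor's shaft hangs, its shoulder resting on the top. It and the tip box swap sides of the plate between starts.
- tip_box: Bystander: loose blue and white pipette-tip box, 85 x 85 mm, 61 mm high; origin at the centre of its underside. Leave it where it stands (30 mm at most).
- reagent: Bystander: loose glass bottle with a blue cap, 66 mm in diameter, 150 mm high; origin at the centre of its underside. Leave it where it stands (30 mm at most).
- beaker: Bystander: loose open glass beaker, 70 mm in diameter, 85 mm high; origin at the centre of its underside. Leave it where it stands (30 mm at most).
- dishes: Bystander: loose stack of three culture dishes, 88 mm in diameter, 44 mm high; origin at the centre of its underside. Leave it where it stands (30 mm at most).
- timer: Bystander: loose white timer, 60 x 70 mm, 22 mm high, face up; origin at the centre of its underside. Leave it where it stands (30 mm at most).
- block: The drive block of block_center; origin at the centre of its underside, same axes.
- rotor: The rotor of rotor_grip; origin at the centre of its shoulder, 45 mm below the grip's centre, same axes.
Not all that is in view belongs to the job. Leave any green look-alike of the block alone.

How it is judged:
By the outcome, as a careful person would: the job done as asked, in the order asked, and still so for the second after the job is handed in, while the arm keeps its last pose, push and grip.
It also fails if it takes over 72 s, if anything falls off the work surface, if the arm or the gripper's body presses on something with over 40 N, if the wrist force passes 120 N, or if a joint passes its speed limit or range.

## Working session

There is one attempt and no reset: what is moved stays moved. The work goes in short steps, each a Python script; the robot and the scene stay as the last script left them, time stands still between calls to the robot, and variables do not carry over. Pictures are saved under pics/ and viewed, about 8 in all and at most 12, crops included, and the job is handed in when it is done.

```bash
mkdir -p pics
cat > h.py <<'E'
import numpy as np, cv2, json
from bench import robot,set_gripper,cams,workorder
from scipy.spatial.transform import Rotation as R
def ray(f,rc):
    T=np.array(f["camera_from_world"]);d=np.array([(rc[1]-f["cx"])/f["fx"],(rc[0]-f["cy"])/f["fy"],1.])
    return -T[:3,:3].T@T[:3,3], T[:3,:3].T@d
def atz(f,rc,z):
    c,d=ray(f,rc); return c+d*(z-c[2])/d[2]
def proj(f,p):
    T=np.array(f["camera_from_world"]);q=T[:3,:3]@np.asarray(p)+T[:3,3]
    return np.array([f["fy"]*q[1]/q[2]+f["cy"],f["fx"]*q[0]/q[2]+f["cx"]])
def quat(yaw): # tool down, tool x at yaw, tool y = yaw-90
    return (R.from_euler('z',yaw)*R.from_euler('x',np.pi)).as_quat()
def grid(f,c,w,s,name):
    pass
E
python3 - <<'E'
from h import *
fs={n:cams.grab_frame(n) for n in("side","top")}
for n,f in fs.items():
    cv2.imwrite(f"pics/{n}0.png",f["color"]);c,_=ray(f,[0,0]);print(n,"cam",c.round(3),f["fx"])
Z=dict(corner=.005,block_center=.035,hub_face=.067,rotor_grip=.09,stand_top=.045,tip_box=0,reagent=0,beaker=0,dishes=0,timer=0,block=.005)
for k,z in Z.items():
    for n,f in fs.items():
        for r in cams.pinpoint(f,k)[:3]: print(k,n,round(r["p"],2),np.round(r["centre"],1),atz(f,r["centre"],z)[:2].round(4))
print(robot.observe())
E
```

```text
side cam [0.35  0.62  0.875] 404.39169760564414
top cam [0.388 0.01  1.462] 542.4935500491425
corner side 0.79 [266.6 203.8] [0.6814 0.1596]
corner top 0.92 [174.7 220.3] [0.6739 0.1515]
block_center side 0.95 [124.4 270.2] [ 0.6854 -0.3897]
block_center side 0.89 [234.3 269.7] [0.5483 0.0355]
block_center side 0.71 [264.8 350.9] [0.3318 0.063 ]
block_center top 0.89 [169.6 419.8] [ 0.6871 -0.386 ]
block_center top 0.86 [217.7 266.5] [0.5535 0.024 ]
block_center top 0.84 [300.1 251.5] [0.3377 0.0607]
hub_face side 0.85 [255.8 349. ] [0.3415 0.0609]
hub_face side 0.75 [227.9 267.2] [0.5529 0.0408]
hub_face side 0.48 [117.7 266.3] [ 0.6951 -0.3798]
hub_face top 0.73 [299.4 251. ] [0.3405 0.0609]
hub_face top 0.66 [167.  424.1] [ 0.6875 -0.3886]
hub_face top 0.57 [214.1 259.8] [0.559  0.0411]
rotor_grip top 0.81 [240.3 137. ] [0.4866 0.3501]
stand_top top 0.68 [218.6 262.3] [0.5498 0.0349]
stand_top top 0.62 [241.8 141.7] [0.4861 0.3488]
tip_box side 0.6 [162.9 316.4] [ 0.5033 -0.2953]
tip_box top 0.8 [238.8 387.5] [ 0.5031 -0.3034]
reagent side 0.66 [159.7 249.4] [ 0.7073 -0.2452]
reag
[... 741 characters left out ...]
lock': 1.2, 'joints': array([-1.25759025e+00,  1.23772189e-01,  1.65031994e+00,  1.12226526e-05,
        1.36749952e+00, -8.26015614e-02]), 'qd': array([-2.08207842e-03,  5.13709260e-04, -1.67784194e-03, -2.12573632e-03,
       -1.42708488e-03,  7.07870766e-05]), 'joint_efforts': array([ 4.50486859e-04, -4.17589152e+01, -3.60222423e+01,  7.74464384e-02,
        4.29229159e-02, -2.85632723e-05]), 'position': array([ 0.25057788, -0.5997367 ,  0.29226242]), 'ee_rot': array([ 9.80481094e-01,  1.96613386e-01,  5.51734852e-06, -1.30860924e-07]), 'contact_force': array([ 0.59769277, -0.61172495, -0.22539757]), 'torque': array([ 0.01780666, -0.00014288,  0.04396158]), 'opening': 0.09502371971732368}
```

```bash
python3 -c "
import cv2,numpy as np
a=cv2.imread('pics/top0.png');cv2.imwrite('pics/top0b.png',cv2.resize(a,(800,600),interpolation=cv2.INTER_CUBIC))"
```

```text
(no output)
```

View pics/top0b.png

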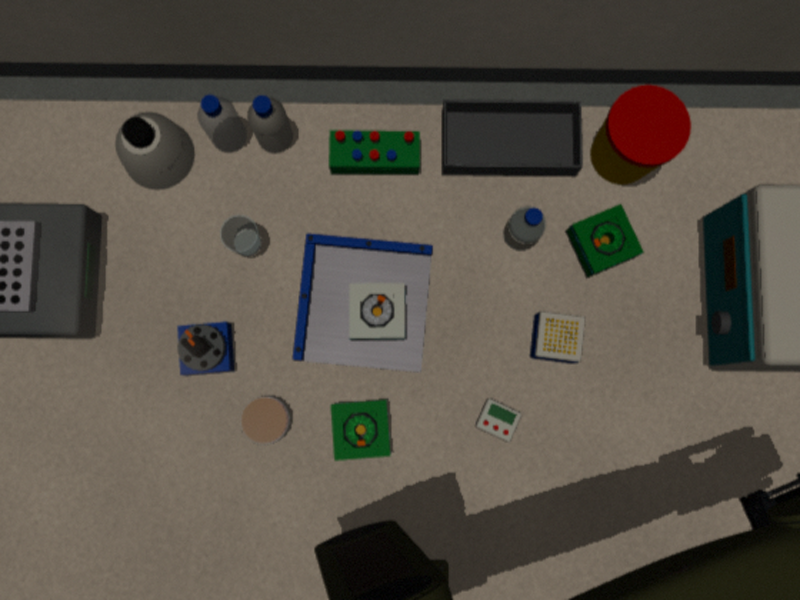

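View pics/side0.png

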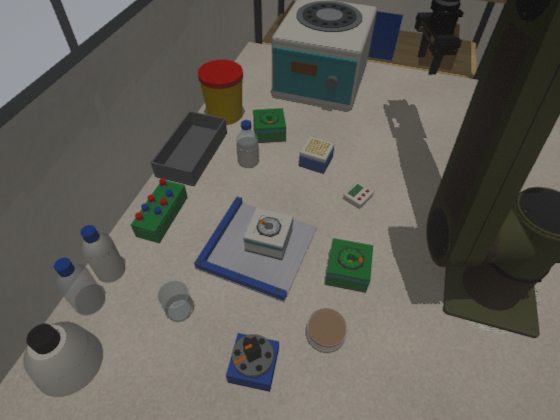

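Top view at 800x600 scale: the white block is at (377,310) on the plate, with its hub's orange insert up and slightly right. The blue L stop has its corner at (312,240). The rotor on its blue stand is at (205,348).

Candidates for the block, in top-view pixels at that scale: white at (377,310), green at (361,430), green at (605,240). I choose the white one on the plate. For the rotor and stand only (205,348) fits; the tip box is at (560,337). Next is a close crop and silhouette fits.

```bash
cat >> h.py <<'E'
from scipy.optimize import minimize
def boxsil(f,cx,cy,yaw,hx,hy,z0,z1,ox=0,oy=0,S=4):
    Rz=R.from_euler('z',yaw).as_matrix()
    P=[np.array([cx,cy,0])+Rz@np.array([ox+a*hx,oy+b*hy,z]) for a in(-1,1) for b in(-1,1) for z in(z0,z1)]
    q=np.array([proj(f,p)[::-1] for p in P]); q=((q+.5)*S-.5)
    m=np.zeros((420*S,560*S),np.uint8); cv2.fillConvexPoly(m,cv2.convexHull(np.round(q*16).astype(np.int32)),1,shift=4)
    return m
def fit(fm,model,x0,S=4,step=(.006,.006,.06)):
    big=[(f,cv2.resize(m.astype(np.uint8)*255,None,fx=S,fy=S,interpolation=cv2.INTER_LINEAR)>127) for f,m in fm]
    def cost(p):
        c=0
        for f,b in big:
            s=model(f,*p)>0; c+=1-(s&b).sum()/(s|b).sum()
        return c
    x0=np.array(x0,float);best=None
    for k in range(3):
        sim=np.vstack([x0]+[x0+np.eye(3)[i]*np.array(step)[i]*(1 if k%2==0 else -1)/(k+1) for i in range(3)])
        r=minimize(cost,x0,method='Nelder-Mead',options=dict(initial_simplex=sim,xatol=1e-4,fatol=1e-5,maxiter=120)); x0=r.x
    return r.x,r.fun
def block_model(f,x,y,a): return boxsil(f,x,y,a,.05,.05,.005,.065)
def rails_model(f,x,y,a):
    return boxsil(f,x,y,a,.009,.120,.005,.027,.009,-.102)|boxsil(f,x,y,a,.120,.009,.005,.027,-.102,.009)
def bluemask(f,c,r=110):
    h=cv2.cvtColor(f["color"],cv2.COLOR_BGR2HSV); m=((h[...,0]>105)&(h[...,0]<130)&(h[...,1]>130)&(h[...,2]>35)).astype(np.uint8)
    n,l,st,ce=cv2.connectedComponentsWithStats(m,connectivity=8); 
    return m,n,l,st,ce
def crop(f,c,r,w=400):
    a=np.pad(f["color"],((60,60),(60,60),(0,0)))[int(c[0])+60-r:int(c[0])+60+r,int(c[1])+60-r:int(c[1])+60+r]
    return cv2.resize(a,(w,w),interpolation=cv2.INTER_CUBIC)
E
python3 - <<'E'
from h import *
fs=[cams.grab_frame(n) for n in("side","top")]
px=[[(238,268),(354,252)],[(215,264),(242,142)]]
im=[]
for f,pp in zip(fs,px):
    im.append(np.hstack([cv2.resize(crop(f,c,32),(400,300) if 0 else (300,300)) for c in pp]))
im=np.vstack(im); im=np.clip(im.astype(float)*1.5,0,255).astype(np.uint8)
cv2.imwrite("pics/crop1.png",im)
fm=[]
for f,pp in zip(fs,px):
    for r in cams.masks_of(f,"block"):
        if r["pixels"][pp[0]] : fm.append((f,r["pixels"]));print("mask",r["p"],r["extent"]);break
print("block",fit(fm,block_model,[.553,.036,-.05]))
for q in fm: print(fit([q],block_model,[.553,.036,-.05]))
fr=[]
for f in fs:
    m,n,l,st,ce=bluemask(f,0)
    for i in range(1,n):
        if st[i,4]>60: print(i,st[i],ce[i].round())
    c=proj(f,[.55,.04,.005])
    i=max((i for i in range(1,n) if np.hypot(*(ce[i][::-1]-c))<90),key=lambda i:st[i,4])
    fr.append((f,l==i))
print("rails",fit(fr,rails_model,[.675,.152,-.08]))
for q in fr: print(fit([q],rails_model,[.675,.152,-.08]))
E
```

```text
mask 0.64 [243.7, 211.5, 49.3, 49.6]
mask 0.6 [243.2, 198.0, 40.2, 44.5]
block (array([0.5515088 , 0.03252704, 0.01442197]), np.float64(0.09949898105527466))
(array([0.55289861, 0.03363311, 0.00788571]), np.float64(0.03218877240229556))
(array([0.55061964, 0.03199047, 0.015122  ]), np.float64(0.040236544531905505))
1 [ 369   12   33   48 1013] [385.  34.]
6 [195 198  91  99 920] [232. 258.]
9 [ 81 225  15  18 181] [ 88. 233.]
11 [ 54 258  17  19 222] [ 62. 266.]
14 [227 340  51  46 470] [256. 370.]
1 [141  66  13  13 130] [147.  72.]
2 [177  67  13  13 133] [183.  73.]
6 [367 146  13  12 113] [373. 151.]
7 [ 205  164   97   88 1100] [236. 190.]
9 [145 226  17  34 213] [156. 243.]
rails (array([ 0.68455347,  0.15019552, -0.08850068]), np.float64(0.694413280910012))
(array([ 0.68142846,  0.14900866, -0.06584297]), np.float64(0.4822101002991378))
(array([ 0.68388685,  0.15010888, -0.09165323]), np.float64(0.20969044414535665))
```

View pics/crop1.png

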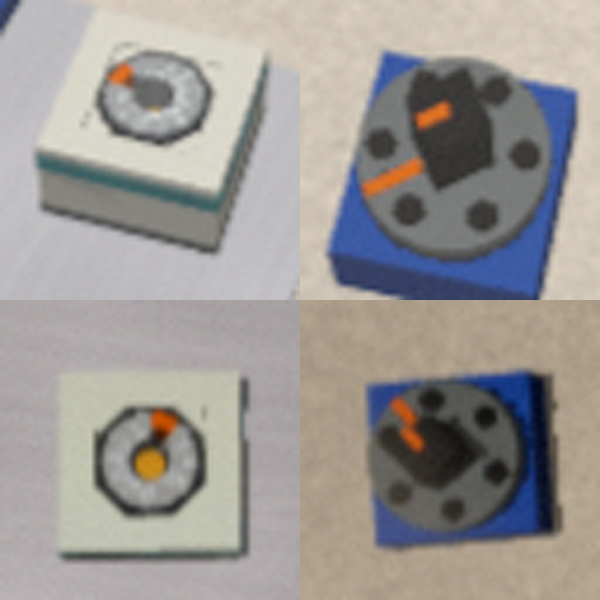

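Crop check: the white block has a teal band and its hub insert lies up-right (top crop, 163,425). The rotor's stripe points up-left. I chose this block. Next I'll refine the rail yaw, then push.

Run:
```python
from h import *
fs=[cams.grab_frame(n) for n in("side","top")]
fr=[]
for f in fs:
    h=cv2.cvtColor(f["color"],cv2.COLOR_BGR2HSV); m=((h[...,0]>100)&(h[...,0]<135)&(h[...,1]>95)&(h[...,2]>15)).astype(np.uint8)
    n,l,st,ce=cv2.connectedComponentsWithStats(m)
    c=proj(f,[.6,.08,.005])
    i=max((i for i in range(1,n) if np.hypot(*(ce[i][::-1]-c))<70),key=lambda i:st[i,4])
    fr.append((f,l==i));print(st[i])
def rm(w):
    return lambda f,x,y,a: boxsil(f,x,y,a,w/2,.111+w/2,.005,.027,w/2,-.111+w/2)|boxsil(f,x,y,a,.111+w/2,w/2,.005,.027,-.111+w/2,w/2)
for w in(.012,.018):
  for q in [[fr[0]],[fr[1]],fr]: x,c=fit(q,rm(w),[.675,.152,-.08]);print(w,x.round(4),round(c,3))
a=fs[1]["color"].copy()
s=rm(.018)(fs[1],*x); 
b=cv2.resize(a,None,fx=4,fy=4,interpolation=cv2.INTER_CUBIC)
cs,_=cv2.findContours(s,cv2.RETR_LIST,cv2.CHAIN_APPROX_NONE);cv2.drawContours(b,cs,-1,(0,255,255),1)
cv2.imwrite("pics/rails.png",cv2.resize(np.clip(b[600:1080,780:1260]*1.4,0,255).astype(np.uint8),(600,600)))
```

```text
[ 195  197   91  103 1374]
[ 205  164   98   88 1167]
0.012 [ 0.6869  0.1551 -0.0857] 0.103
0.012 [ 0.6868  0.1544 -0.0846] 0.166
0.012 [ 0.6869  0.1552 -0.0843] 0.277
0.018 [ 0.6832  0.1529 -0.0854] 0.232
0.018 [ 0.684   0.1507 -0.0861] 0.162
0.018 [ 0.684   0.1508 -0.0854] 0.397
```

View pics/rails.png

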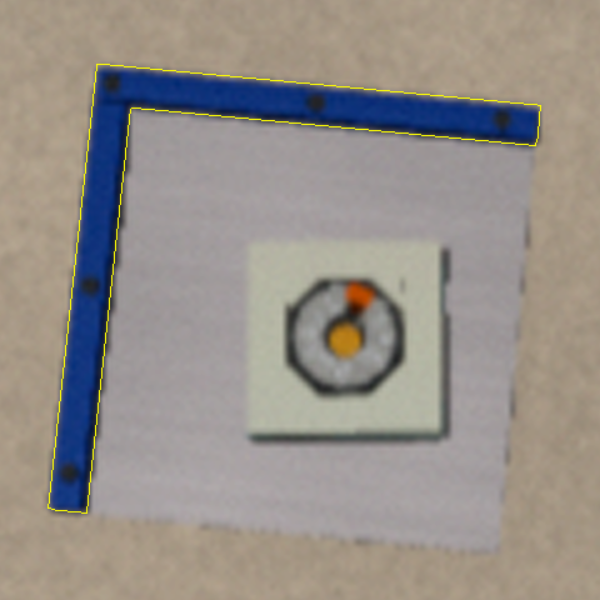

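Image: the rail model (yellow) follows the rails; the inner corner is at about (130,107) in the crop and the block is clear of the rails. Rail yaw is -0.085.

```bash
cat >> h.py <<'E'
A=-.0853; EX=np.array([np.cos(A),np.sin(A),0]); EY=np.array([-np.sin(A),np.cos(A),0]); CORN=np.array([.685,.153,.005])
def force(): return np.array(robot.observe()["contact_force"])
def push(p0,d,far,maxd,lim,step=.004,v=.04):
    """from p0 go far along d, then step until force exceeds lim"""
    s=far; robot.move_linear(p0+d*s,max_speed=.08); f=-force()@d
    while f<lim and s<maxd:
        s+=step; robot.move_linear(p0+d*s,max_speed=v); f=-force()@d
    print("push travel",round(s,4),"F",f.round(1),"pos",robot.observe()["position"].round(4)); return s
E
python3 - <<'E'
from h import *
b=np.array([.5515,.0325,0]); z=.096
q=quat(A)
print(robot.ik(b-EX*.09+[0,0,z],q),robot.ik([.63,.0,z],quat(A+np.pi/2)),robot.ik([.63,.0,z],quat(A-np.pi/2)))
set_gripper(.06)
p0=b-EX*.085+[0,0,z]
robot.reach(p0+[0,0,.12],q); print(robot.observe()["clock"])
robot.move_linear(p0,max_speed=.2); print("F0",force())
push(p0,EX,.085,.13,12)
o=robot.observe();print(o["clock"],o["contact_force"],o["opening"])
E
```

```text
[-2.91261406e-02 -7.73131151e-02  2.21231917e+00 -4.44089210e-16
  1.00658660e+00  1.62697019e+00] [-8.51823420e-02  2.71823494e-01  1.83271651e+00 -4.44089210e-16
  1.03705265e+00  1.17657997e-04] None
4.7
F0 [ 0.31806031 -0.45118298 -0.69543255]
push travel 0.097 F 12.9 pos [0.5611 0.0317 0.0954]
7.4083 [-12.87943928   0.98940179   7.18281689] 0.06012443376232933
```

Run:
```python
from h import *
o=robot.observe(); p=np.array(o["position"]); p[2]=.096
robot.move_linear(p-EX*.02,max_speed=.15)
robot.move_linear(p-EX*.02+[0,0,.08],max_speed=.25)
c=p+EX*.06; q=quat(A+np.pi/2)
p0=c-EY*.085; 
robot.reach(p0+[0,0,.08],q); robot.move_linear(p0,max_speed=.2); print("F0",force())
push(p0,EY,.075,.13,12)
o=robot.observe(); p=np.array(o["position"]);print(o["clock"],o["contact_force"])
robot.move_linear(p-EY*.03,max_speed=.15)
robot.move_linear(p-EY*.03+[0,0,.1],max_speed=.25)
fs=[cams.grab_frame(n) for n in("side","top")]
pred=CORN-.05*EX-.05*EY
fm=[]
for f in fs:
    pp=proj(f,pred+[0,0,.03]).astype(int)
    for r in cams.masks_of(f,"block"):
        if r["pixels"][pp[0],pp[1]]: fm.append((f,r["pixels"]));break
x,c=fit(fm,block_model,[*pred[:2],A]);print("block",x.round(4),c,"in corner",EX@([*x[:2],0.]-CORN),EY@([*x[:2],0.]-CORN))
cv2.imwrite("pics/dock.png",np.clip(np.hstack([crop(f,proj(f,pred),45) for f in fs])*1.4,0,255).astype(np.uint8))
```

```text
F0 [-0.18401078 -0.30742033  0.41127326]
push travel 0.107 F 20.1 pos [0.6231 0.0445 0.0968]
13.325 [ -3.22689243 -19.90721337   5.90036659]
block [ 0.63    0.1055 -0.077 ] 0.5119920448415864 in corner -0.050707156487319084 -0.05199381426461476
```

View pics/dock.png

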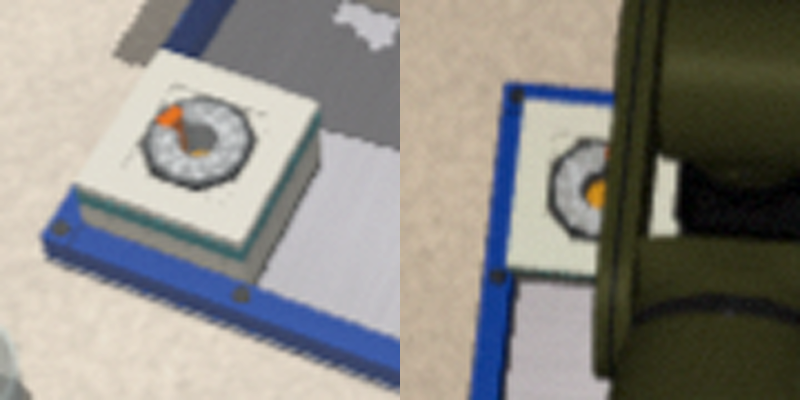

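Image: the block appears seated against both rails; the top view is half hidden by the arm. I'll push x once more to be sure, and localise the rotor from there.

Run:
```python
from h import *
z=.096; q=quat(A)
c=np.array([.6231,.0445,0])+.06*EY   # block centre est.
p0=c-EX*.085+[0,0,z]
robot.reach(p0+[0,0,.08],q); robot.move_linear(p0,max_speed=.2)
push(p0,EX,.02,.045,15,step=.003)
o=robot.observe();p=np.array(o["position"]);print(o["clock"],o["contact_force"])
robot.move_linear(p-EX*.02,max_speed=.15); robot.move_linear(p-EX*.04+[0,0,.1],max_speed=.25)
fs=[cams.grab_frame(n) for n in("side","top")]
def disc(f,x,y,a,S=4):
    t=np.linspace(0,2*np.pi,60); q=np.array([proj(f,[x+.042*np.cos(u),y+.042*np.sin(u),zz])[::-1] for u in t for zz in(.053,.067)])
    m=np.zeros((420*S,560*S),np.uint8);cv2.fillConvexPoly(m,cv2.convexHull(np.round(((q+.5)*S-.5)*16).astype(np.int32)),1,shift=4)
    return m|boxsil(f,x,y,a,.014,.014,.067,.113)
fm=[]
for f in fs:
    r=cams.masks_of(f,"rotor"); 
    if not r: print("none"); continue
    r=r[0];print(r["p"],r["extent"]); fm.append((f,r["pixels"]))
for k in [fm]+[[m] for m in fm]:
    for a0 in(.6,.9): x,cc=fit(k,disc,[.486,.349,a0],step=(.005,.005,.2));print(x.round(4),round(cc,3))
    
for f in fs:
    for r in cams.pinpoint(f,"rotor_grip")[:1]: print("grip",r["p"],atz(f,r["centre"],.09))
    h=cv2.cvtColor(f["color"],cv2.COLOR_BGR2HSV);m=((h[...,0]<16)&(h[...,1]>150)&(h[...,2]>90)).astype(np.uint8)
    n,l,st,ce=cv2.connectedComponentsWithStats(m); cc=proj(f,[.486,.35,.08])
    for i in range(1,n):
        if np.hypot(*(ce[i][::-1]-cc))<40: print(st[i],ce[i].round(1),"z.067",atz(f,ce[i][::-1],.067)[:2].round(4),"z.113",atz(f,ce[i][::-1],.113)[:2].round(4))
```

```text
push travel 0.029 F 19.3 pos [0.568  0.1095 0.0956]
17.6833 [-19.29101741   1.27517038  15.12630115]
0.71 [230.1, 333.7, 42.9, 42.8]
0.77 [124.6, 227.6, 34.0, 35.6]
[0.482  0.3486 0.6861] 0.116
[0.482  0.3486 0.9861] 0.116
[0.483  0.3491 0.6453] 0.03
[0.483  0.3491 0.9453] 0.03
[0.4798 0.3481 0.7549] 0.049
[0.4798 0.3481 1.0549] 0.049
[245 344   7   5  25] [248.1 346.1] z.067 [0.4954 0.3378] z.113 [0.4871 0.3539]
[234 356  12   8  37] [239.4 359.5] z.067 [0.5025 0.3683] z.113 [0.4939 0.3826]
grip 0.73 [0.48840616 0.35140403 0.09      ]
[130 231   6  11  32] [132.6 235.9] z.067 [0.4995 0.3675] z.113 [0.4958 0.3557]
```

Run:
```python
from h import *
yr=.78; q=quat(yr+np.pi/2); g=np.array([.483,.349,.151])
set_gripper(.08)
robot.reach(g+[0,0,.09],q); robot.move_linear(g,max_speed=.12); print("F",force())
set_gripper(.0,40); o=robot.observe(); print(o["opening"],o["contact_force"],o["clock"])
robot.move_linear(g+[0,0,.13],max_speed=.15)
o=robot.observe(); print(o["opening"],o["contact_force"],o["position"],o["clock"])
fs=[cams.grab_frame(n) for n in("side","top")]
pred=np.array([.6300,.1055,.005])
fm=[]
for f in fs:
    pp=proj(f,pred+[0,0,.03]).astype(int)
    for r in cams.masks_of(f,"block"):
        if r["pixels"][pp[0],pp[1]]: fm.append((f,r["pixels"]));break
    for r in cams.pinpoint(f,"hub_face"):
        w=atz(f,r["centre"],.067)
        if np.hypot(*(w-pred)[:2])<.05: print("hub",round(r["p"],2),w.round(4))
    h=cv2.cvtColor(f["color"],cv2.COLOR_BGR2HSV)
    m=((h[...,0]<16)&(h[...,1]>150)&(h[...,2]>90)).astype(np.uint8)
    n,l,st,ce=cv2.connectedComponentsWithStats(m); cc=proj(f,pred+[0,0,.062])
    for i in range(1,n):
        if np.hypot(*(ce[i][::-1]-cc))<25: print("orange",st[i],atz(f,ce[i][::-1],.067)[:2].round(4))
    print("corner",[ (round(r["p"],2),atz(f,r["centre"],.005)[:2].round(4)) for r in cams.pinpoint(f,"corner")[:1]])
for k in [fm]+[[m] for m in fm]:
    x,c=fit(k,block_model,[*pred[:2],A]);print("block",x.round(4),round(c,3),"in corner",EX@([*x[:2],0.]-CORN),EY@([*x[:2],0.]-CORN))
cc=[proj(f,pred+[0,0,.06]) for f in fs]
t=np.hstack([crop(f,c,28) for f,c in zip(fs,cc)])
cv2.imwrite("pics/hub.png",np.clip(t*1.5,0,255).astype(np.uint8))
gp=np.array(o["position"])-[0,0,.09]
cv2.imwrite("pics/held.png",np.clip(np.hstack([crop(f,proj(f,gp),50) for f in fs])*1.4,0,255).astype(np.uint8))
```

```text
F [ 0.5609573  -0.43934705  0.15001372]
0.027755797348507947 [-0.42185579 -1.38686652  1.23292515] 22.975
0.027971120460731077 [-0.08231709 -0.52523836 -1.89687021] [0.482457   0.34868599 0.27940181] 23.9917
corner [(0.56, array([0.6813, 0.1568]))]
hub 0.87 [0.6255 0.1096 0.067 ]
orange [237 177   6   5  18] [0.6498 0.0957]
corner [(0.78, array([0.6839, 0.149 ]))]
block [ 0.6274  0.1056 -0.0703] 0.032 in corner -0.05332600371222336 -0.05211355481951883
block [ 0.6274  0.1056 -0.0703] 0.032 in corner -0.05332600371222336 -0.05211355481951883
```

View pics/hub.png

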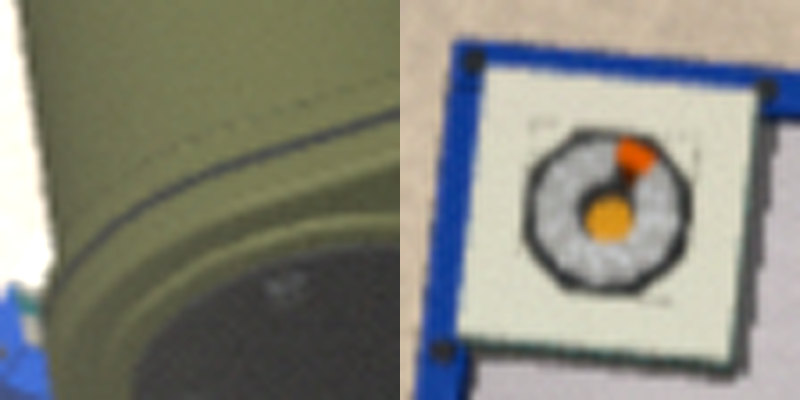

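View pics/held.png

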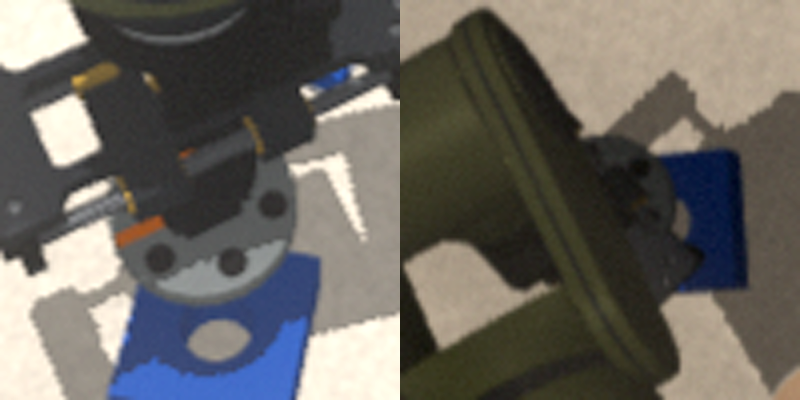

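Hub view: the block's edges lie against both rails with no gap, and the insert is at (636,154) with the hub centre at (607,212), so hub yaw is about -0.44. Held view: the rotor is lifted clear, gripped square, with its stripe at (140,232) in the side crop. Next, go above the hub and compare tip and hub in the same picture.

```bash
cat >> h.py <<'E'
HUB=np.array([.6275,.105,.067]); YH=-.44
E
python3 - <<'E'
from h import *
# tip 15 mm above hub face: TCP = tip+.081+.061 (grasp point 2 mm above grip centre)
q=quat(YH+np.pi/2)
t=HUB+[0,0,.015+.142]
robot.reach(t+[0,0,.04],q); robot.move_linear(t,max_speed=.1)
o=robot.observe();print(o["position"],o["contact_force"],o["clock"],o["joints"].round(2))
fs=[cams.grab_frame(n) for n in("side","top")]
for f in fs:
    for k,z in(("shaft_tip",.082),("hub_face",.067),("rotor_grip",.163)):
        for r in cams.pinpoint(f,k)[:3]:
            w=atz(f,r["centre"],z)
            if np.hypot(*(w-HUB)[:2])<.06: print(k,round(r["p"],2),np.round(r["centre"],1),w.round(4),"pred px",proj(f,[*HUB[:2],z]).round(1))
cv2.imwrite("pics/over.png",np.clip(np.hstack([crop(f,proj(f,HUB+[0,0,.03]),32) for f in fs])*1.5,0,255).astype(np.uint8))
E
```

```text
[0.62724576 0.10531444 0.22337271] [-0.36953597 -0.11364032 -1.52510531] 26.0417 [0.08 0.14 1.75 0.   1.25 0.52]
hub_face 0.72 [243.8 228.4] [0.6274 0.1153 0.067 ] pred px [240.5 229.9]
rotor_grip 0.91 [215.1 226.6] [0.6278 0.103  0.163 ] pred px [215.8 226.4]
rotor_grip 0.5 [178.4 231.8] [0.634 0.108 0.163] pred px [181. 233.]
```

View pics/over.png

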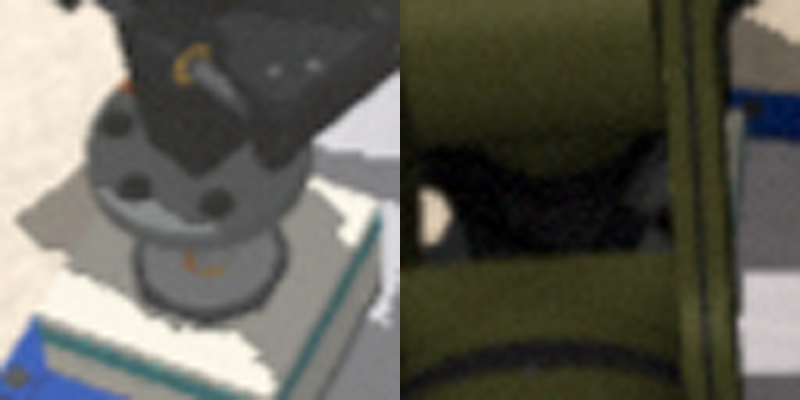

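Image: the shaft is over the hub, and the rim (bottom at 205,320) is roughly concentric with the disc. By my estimate the hub lies 1–3 mm towards the camera. I'll shift slightly and lower with force feedback.

```bash
cat >> h.py <<'E'
def lower(xy,z,zend,step,lim,v=.03):
    while z>zend+1e-6:
        z-=step; robot.move_linear(np.array([*xy,z]),max_speed=v); o=robot.observe(); f=o["contact_force"]
        print(round(z,4),"zact",o["position"][2].round(4),"F",f.round(1),"T",o["torque"].round(2))
        if f[2]>lim or np.hypot(f[0],f[1])>12: break
    return z
E
python3 - <<'E'
from h import *
xy=HUB[:2]+[-.0003,.0015]
robot.move_linear(np.array([*xy,.213]),max_speed=.08)
z=lower(xy,.213,.193,.002,7)
print(robot.observe()["clock"])
E
```

```text
0.211 zact 0.2109 F [-0.   0.9 -1.7] T [-0.04 -0.06 -0.  ]
0.209 zact 0.2089 F [-0.6 -0.7 -3.3] T [-0.01 -0.09 -0.  ]
0.207 zact 0.2068 F [-0.4  0.  -2.6] T [-0.01 -0.03  0.02]
0.205 zact 0.2049 F [ 1.   0.2 -2.2] T [-0.03 -0.11  0.03]
0.203 zact 0.2032 F [ 1.7 -0.4 -2.1] T [-0.12 -0.4   0.01]
0.201 zact 0.2013 F [ 3.6 -1.5 -1.7] T [-0.39 -0.74 -0.02]
0.199 zact 0.1992 F [ 4.1 -1.8 -1.9] T [-0.59 -1.    0.03]
0.197 zact 0.1972 F [ 4.8 -3.5 -1.4] T [-0.73 -1.15 -0.02]
0.195 zact 0.1952 F [ 5.1 -2.8 -0.2] T [-0.8  -1.15 -0.02]
0.193 zact 0.1932 F [ 3.7 -2.8 -1. ] T [-0.81 -1.2   0.02]
29.2333
```

Run:
```python
from h import *
xy=HUB[:2]+[.0005,.0008]
robot.move_linear(np.array([*xy,.193]),max_speed=.03); print(force().round(1))
z=lower(xy,.193,.185,.002,9)
print(robot.observe()["clock"])
```

```text
[ 3.1 -2.2 -1.3]
0.191 zact 0.1905 F [ 3.6 -1.  -1.8] T [-0.35 -1.06  0.  ]
0.189 zact 0.1886 F [ 4.2 -1.8 -2.3] T [-0.4  -1.06  0.02]
0.187 zact 0.1869 F [ 4.5 -1.1 -0.9] T [-0.3  -0.91 -0.06]
0.185 zact 0.1854 F [ 2.  -1.1  2.3] T [-0.32 -0.49  0.03]
30.4833
```

Run:
```python
from h import *
xy=HUB[:2]+[.001,.0005]
set_gripper(0,55)
robot.move_linear(np.array([*xy,.185]),max_speed=.03); print(force().round(1))
z=lower(xy,.185,.165,.0015,20)
o=robot.observe();print(o["clock"],o["opening"])
fs=[cams.grab_frame(n) for n in("side","top")]
cv2.imwrite("pics/home.png",np.clip(np.hstack([crop(f,proj(f,HUB+[0,0,.02]),38) for f in fs])*1.5,0,255).astype(np.uint8))
```

```text
[-0.1 -0.5  3.1]
0.1835 zact 0.1831 F [-0.2  0.   2.1] T [ 0.17 -0.01 -0.  ]
0.182 zact 0.1817 F [-0.9  1.2  2.3] T [0.32 0.15 0.03]
0.1805 zact 0.1803 F [-2.2  1.7  4.2] T [0.32 0.36 0.04]
0.179 zact 0.1788 F [-2.8  1.6  3.1] T [0.54 0.52 0.01]
0.1775 zact 0.1774 F [-2.6  3.4  4.5] T [0.57 0.64 0.01]
0.176 zact 0.176 F [-3.6  2.4  5.1] T [ 0.58  0.83 -0.03]
0.1745 zact 0.1746 F [-3.7  3.4  5.8] T [0.56 0.78 0.01]
0.173 zact 0.1733 F [-3.1  2.7  5.6] T [ 0.63  0.82 -0.05]
0.1715 zact 0.1732 F [-6.8  1.5 10.7] T [ 0.53  1.39 -0.04]
0.17 zact 0.1731 F [-9.9  2.2 16. ] T [0.37 1.93 0.01]
0.1685 zact 0.173 F [-12.6   1.8  21.3] T [ 0.27  2.54 -0.07]
33.7 0.027844891222865886
```

View pics/home.png

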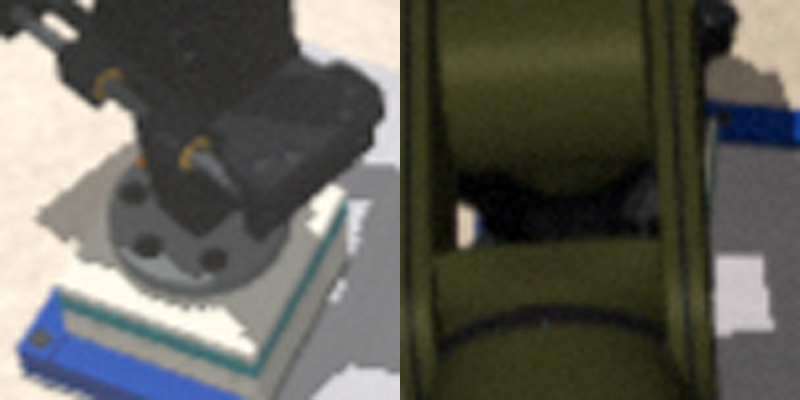

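Image: the disc sits close on the hub and the block is on the blue rail. The hard stop is at TCP z = 0.173, exactly the predicted home height. The block was pushed slightly in −y, so with light downward load I'll bias it into the corner, then press home again.

Run:
```python
from h import *
def cf(t=""):
    o=robot.observe();f=o["contact_force"];p=np.array(o["position"])
    print(t,"Fx,Fy,Fz",(EX@f).round(1),(EY@f).round(1),f[2].round(1),"x,y",(EX@(p-CORN)).round(4),(EY@(p-CORN)).round(4),"z",p[2].round(4));return EX@f,EY@f,f[2]
b=np.array([*(HUB[:2]+[.001,.0005]),.1728]); cf("before")
robot.move_linear(b,max_speed=.03); f=cf("light")
dx=dy=0
for i in range(14):
    if f[0]>-11: dx+=.0007
    if f[1]>-11: dy+=.0007
    if f[0]<=-11 and f[1]<=-11: break
    robot.move_linear(b+dx*EX+dy*EY,max_speed=.03); f=cf()
for s in(.0005,.0015,.0015,.0015):
    dx-=.0003;dy-=.0003; b[2]-=s
    robot.move_linear(b+dx*EX+dy*EY,max_speed=.03); f=cf("press")
    if f[2]>18: break
robot.dwell(.7); cf("held"); print(robot.observe()["clock"])
fs=[cams.grab_frame(n) for n in("side","top")]
cv2.imwrite("pics/final.png",np.clip(np.hstack([crop(f,proj(f,HUB),45) for f in fs])*1.5,0,255).astype(np.uint8))
for k in("tip_box","reagent","beaker","dishes","timer"):
    print(k,[(round(r["p"],2),atz(f,r["centre"],0)[:2].round(3)) for f in fs for r in cams.pinpoint(f,k)[:1]])
```

```text
before Fx,Fy,Fz -11.9 1.4 21.6 x,y -0.052 -0.052 z 0.173
light Fx,Fy,Fz -2.9 2.3 5.4 x,y -0.052 -0.0522 z 0.1736
 Fx,Fy,Fz -4.5 0.4 6.6 x,y -0.0517 -0.0519 z 0.1732
 Fx,Fy,Fz -6.0 -0.5 8.2 x,y -0.0512 -0.0516 z 0.1732
 Fx,Fy,Fz -6.2 -1.5 8.6 x,y -0.0506 -0.0512 z 0.1732
 Fx,Fy,Fz -9.0 -3.0 10.1 x,y -0.0504 -0.0509 z 0.1732
 Fx,Fy,Fz -9.7 -6.3 11.5 x,y -0.0501 -0.0507 z 0.1733
 Fx,Fy,Fz -11.5 -7.4 12.4 x,y -0.0499 -0.0505 z 0.1732
 Fx,Fy,Fz -11.5 -8.5 13.6 x,y -0.0499 -0.0503 z 0.1733
 Fx,Fy,Fz -11.9 -9.5 15.0 x,y -0.0498 -0.0501 z 0.1733
 Fx,Fy,Fz -12.5 -11.2 13.3 x,y -0.0498 -0.0499 z 0.1732
press Fx,Fy,Fz -12.6 -10.3 14.5 x,y -0.0499 -0.05 z 0.1733
press Fx,Fy,Fz -14.6 -10.9 20.0 x,y -0.0499 -0.05 z 0.1732
held Fx,Fy,Fz -13.4 -11.2 20.5 x,y -0.0499 -0.05 z 0.1732
37.5417
tip_box [(0.87, array([ 0.507, -0.304])), (0.73, array([ 0.509, -0.307]))]
reagent [(0.56, array([ 0.707, -0.24 ]))]
beaker [(0.76, array([0.689, 0.285])), (0.7, array([0.68 , 0.286]))]
dishes [(0.82, array([0.36 , 0.231])), (0.97, array([0.344, 0.237]))]
timer [(0.85, array([ 0.346, -0.199])), (0.95, array([ 0.354, -0.195]))]
```

View pics/final.png

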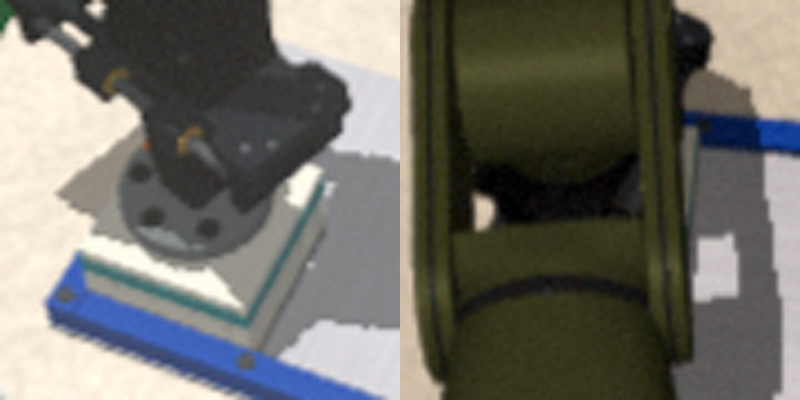

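Image: the block is on the left rail and the rotor is seated. The side load is higher than needed, so I'll ease it to a few newtons while pressing slightly harder. Then I'll hand in.

Run:
```python
from h import *
def cf(t=""):
    o=robot.observe();f=o["contact_force"];p=np.array(o["position"])
    print(t,"Fx,Fy,Fz",(EX@f).round(1),(EY@f).round(1),f[2].round(1),"x,y",(EX@(p-CORN)).round(4),(EY@(p-CORN)).round(4),"z",p[2].round(4),o["torque"].round(2));return EX@f,EY@f,f[2]
b=np.array([*(HUB[:2]+[.001,.0005]),.1728])
# reconstruct last command: observed pos + lag unknown -> recount: dx,dy from the log
dx=6*.0007;dy=9*.0007;dx-=.0006;dy-=.0006;z=.1708
f=cf("start")
for i in range(8):
    if f[0]<-6: dx-=.0004
    if f[1]<-5: dy-=.0004
    if f[2]<24: z-=.0006
    if f[0]>=-6 and f[1]>=-5 and f[2]>=24: break
    robot.move_linear(np.array([*(b+dx*EX+dy*EY)[:2],z]),max_speed=.02); f=cf()
robot.dwell(.7); cf("held"); o=robot.observe(); print(o["clock"],o["opening"])
```

```text
start Fx,Fy,Fz -14.6 -10.6 20.2 x,y -0.0499 -0.05 z 0.1731 [-2.18  3.3  -0.03]
 Fx,Fy,Fz -13.6 -10.1 21.2 x,y -0.05 -0.0501 z 0.1731 [-1.96  3.27  0.03]
 Fx,Fy,Fz -13.8 -9.9 23.2 x,y -0.0501 -0.0502 z 0.1731 [-1.81  3.25 -0.03]
 Fx,Fy,Fz -15.2 -8.0 24.2 x,y -0.0503 -0.0504 z 0.1731 [-1.68  3.27 -0.03]
 Fx,Fy,Fz -13.2 -7.4 21.7 x,y -0.0504 -0.0505 z 0.1731 [-1.51  2.99 -0.02]
 Fx,Fy,Fz -12.8 -6.5 24.9 x,y -0.0505 -0.0506 z 0.1731 [-1.33  2.99 -0.05]
 Fx,Fy,Fz -12.3 -6.0 23.1 x,y -0.0506 -0.0507 z 0.1731 [-1.19  2.76  0.08]
 Fx,Fy,Fz -12.6 -4.5 24.8 x,y -0.0508 -0.0508 z 0.173 [-0.97  2.79  0.11]
 Fx,Fy,Fz -11.2 -4.1 24.9 x,y -0.0509 -0.0508 z 0.173 [-1.04  2.57  0.04]
held Fx,Fy,Fz -11.3 -4.6 24.2 x,y -0.0509 -0.0508 z 0.173 [-1.02  2.54  0.09]
40.8417 0.02820121383527469
```

```bash
python3 -c "
from h import *
workorder.finish_job(); print(robot.observe()['contact_force'],robot.observe()['clock'])"
```

```text
the job is handed in; nothing more can be done
the job is handed in; nothing more can be done
```

I docked the white block in the corner and seated the rotor in its hub. I handed the job in at about 41 s with the rotor still gripped and pressed home.

- **Block:** I pushed it along x, then y, then x again, each time until it stopped against a rail. The top view after docking showed no gap at either rail. After seating the rotor I pushed it into the corner again through the shaft, and it stopped moving. At hand-in the arm was still pushing it towards the rails with about 11 N in x and 5 N in y.
- **Rotor:** The key entered the keyway without any turning search. The spring was felt from the expected depth. The hard stop came at tool height 0.173 m, exactly where the shoulder should meet the hub. The final press was about 24 N down with a 55 N grip.
- **Bystanders:** The last pictures put all five within roughly 1.5 cm of their starting positions, which is about the detection scatter.

**Less certain:**
- My fitted corner position disagreed with the contact-based estimate by about 3 mm.
- The arm hid the far rail in the last pictures, so the final seating there rests on the force and stall readings, not on an image.

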